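# Third hand for a foal bookend

### The job

I am about to screw the dark foal to its backboard: stand the matching dark board upright on the table, square, centred and close in front of the sprung stop's plate, and let go of it. Then take the dark foal and, with it flat on the table, press the tail end of its plinth square and centred against the board until the stop's black pointer stands steadily in the green, never in the red, and finish while still holding the foal there, touching neither board nor stop. Leave the pale pair and the other things where they are.

Things in the scene. Friction and masses are not known exactly. Their poses are not given: they have to be found in the camera images.
- stop: sprung stop, place and yaw vary: aluminium plate (platen) 90 wide (y), top 42 high, before a fixed grey housing (x 63 to 188, 110 wide, 44 high). Origin: on the table under the middle of the platen's front face at rest; x points into the housing (press that way), z up. Scale on the housing's top: white, green, white, red; a black bar moving with the platen is the pointer.
- platen (a joint): how far the platen is pushed in (m): 0 at rest, 0.017 to 0.033 pointer in the green, 0.037 and above in the red, 0.045 hard end. Springs back: 300 N/m with 2.5 N preload, so about 10 N at 0.025.
- platen_face (a point): middle of the platen's front face, 20 above the table; moves with the platen
- pointer (a point): middle of the top of the black pointer bar, 50 above the table, 70 behind the platen's front face; moves with the platen
- dark_foal: carved foal lying on a plinth, dark brown walnut wood, 0.17-0.34 kg. Origin: centre of plinth underside; x from head to tail, z up. Plinth 140 (x) x 60 (y) x 20 high. Barrel with flat sides on it: x -35 to 43, y -19 to 19, z 20 to 64; grip it from above across y at x 0, z 46 (clear of plinth; legs over 10 away). Neck and head at x -30 to -73, to 95 high.
- dark_foal_tail (a point): middle of the tail end face of the dark foal's plinth, 70 from the foal's origin along +x, 10 above the table
- dark_board: an upright rectangular backboard of dark brown walnut wood, 16 thick (x) x 84 wide (y) x 100 high, about 0.11 kg, standing free on its edge. Origin: centre of its underside; x is across the thickness, both faces alike. Take it from above across its thickness, near the top (about 82 above the table).
- pale_foal: leave alone: carved foal lying on a plinth, pale, nearly white wood, 0.17-0.34 kg. Origin: centre of plinth underside; x from head to tail, z up. Plinth 140 (x) x 60 (y) x 20 high. Barrel with flat sides on it: x -35 to 43, y -19 to 19, z 20 to 64; grip it from above across y at x 0, z 46 (clear of plinth; legs over 10 away). Neck and head at x -30 to -73, to 95 high.
- pale_board: leave alone: an upright rectangular backboard of pale, nearly white wood, 16 thick (x) x 84 wide (y) x 100 high, about 0.11 kg, standing free on its edge. Origin: centre of its underside; x is across the thickness, both faces alike. Take it from above across its thickness, near the top (about 82 above the table).
- glue: bystander: yellow glue bottle with red nozzle, 66 across, 175 high, origin under its centre
- screwdriver: bystander: screwdriver lying along its x axis, origin under its middle
- tape: bystander: yellow tape measure 62 x 36 x 50 high, origin under its centre
- sander: bystander: cork sanding block 100 x 60 x 40 high, origin under its centre

How it is judged:
On the way:
1. the dark board stands upright in front of the platen, centred within 15 mm, square within 6 degrees, at most 10 mm off it, not pushing it in, let go of (y of dark_board in the frame of stop between -0.015 and 0.015 m and height (world z) of dark_board below 0.005 m and angle between dark_board's own z axis and vertical below 0.06 rad and x of dark_board in the frame of stop between -0.019 and 0.004 m and angle between the x axis of dark_board and the x axis of stop, either way round below 0.105 rad and value of joint platen below 0.008 m and linear speed of dark_board below 0.02 m/s and contact force between each of the fingers, the arm and dark_board below 0.5 N), for 0.2 s.
At the end, for the whole second after the job is handed in: Fingers hold the foal (over 2 N), flat on the table (6 mm, 4 deg), its tail end pressing the upright board with 5-16 N and the board the platen with over 5 N; both centred within 15 mm and square (board 3.4, foal 4.5 deg); pointer still, in the green (0.017-0.033); robot off board and stop (value of joint platen between 0.017 and 0.033 m and velocity of joint platen between -0.006 and 0.006 m/s and y of dark_board in the frame of stop between -0.015 and 0.015 m and height (world z) of dark_board below 0.005 m and angle between dark_board's own z axis and vertical below 0.06 rad and angle between the x axis of dark_board and the x axis of stop, either way round below 0.06 rad and contact force between dark_board and stop above 5 N and contact force between dark_foal and dark_board between 5 and 16 N and contact force between each of dark_foal, the fingers, the arm and stop below 0.5 N and angle between the x axis of dark_foal and the x axis of stop, either way round below 0.08 rad and x of dark_foal_tail in the frame of stop above -0.03 m and y of dark_foal_tail in the frame of stop between -0.015 and 0.015 m and height (world z) of dark_foal below 0.006 m and angle between dark_foal's own z axis and vertical below 0.07 rad and contact force between the fingers and dark_foal above 2 N and contact force between each of the fingers, the arm and dark_board below 0.5 N); the arm keeps its last pose, push and grip.
It fails at once if the pointer runs into the red (platen joint over 0.039) (value of joint platen above 0.039 m).
It fails at once if the pale foal or the pale board is moved by more than 25 mm (distance of any of pale_foal, pale_board from where it was at the start of the episode above 0.025 m).
It fails at once if the glue, screwdriver, tape measure or sanding block is moved by more than 25 mm (distance of any of glue, screwdriver, tape, sander from where it was at the start of the episode above 0.025 m).
It also fails if it takes over 64 s, if anything falls off the work surface, if the arm or the gripper's body presses on something with over 40 N, if the wrist force passes 120 N, or if a joint passes its speed limit or range.

### The arm

A 6-joint arm with a two-finger parallel gripper is mounted at the origin on the work surface. World frame = base frame: x ahead of the robot, y to its left, z up, the work surface at z = 0. Lengths are in m, angles in rad, forces in N, time in s.
With the tool pointing down it reaches from about 0.35 to 0.975 m from the base axis. Payload 4.9 kg.
Tool frame: the origin (TCP) lies at the very end of the fingers, on their centre line; the grasp point (between the pads) lies 19 mm behind it; z points along the fingers, y is the line along which they close (so a half turn about z gives the same grasp; the last joint's range is limited). The gripper opens to 85 mm and grips with 20 to 120 N. Pads are 22 mm wide; open, the fingers measure 114 mm over their backs; the gripper's body (76 mm by 85 mm) begins 54 mm behind the grasp point. The pads swing forward as they close: fully open they stand 13 mm farther back than shut.
Start: joints at [1.141, 0.053, 1.613, -0, 1.476, -0.119], TCP at [0.191, 0.595, 0.231] pointing down, gripper open.
Joint ranges: [-3.01, 3.01], [-1.01, 2.22], [0.06, 2.58], [-1.02, 4.17], [0.09, 2.62], [-3.14, 3.14]. Speed limits (rad/s): [2.57, 2.57, 3.14, 3.14, 3.14, 3.14].

### API

Orientations are given as a unit quaternion [w, x, y, z].
In Python, from plant import monitor, vision, manip gives the robot as it stands. The module is installed in compiled form; this text tells all that it offers.
- The arm moves only by the tool arm_command, never from a script. Its argument "rows" is a list of rows, each a list of 3 entries, a list of its own where there are three numbers: the finger opening in mm, from 0 to 85.4, then the shift along the world's x, y, z in units of 30 cm (1.0 is 30 cm), then the turn, a rotation vector about the world's x, y, z in units of pi/2 rad (1.0 is pi/2 rad). In form: [[claw, [x, y, z], [wx, wy, wz]], ...]. A call has 1 to 12 rows; each row is the pose to reach, as a shift and turn from the pose commanded when the call began; what a row does not reach only later rows make up. A row lasts 1/12 s, in which the tool goes at most 41.7 mm and 7.16 degrees, less where a joint would pass 70% of its speed; a pose out of reach is approached as far as the arm can. A call with a number of a shift or a turn outside -1 to 1 is refused whole. A call with a gripper value outside its range is refused whole. The fingers move at their own pace and stop on an object; the grip force is fixed at half the most. Time passes only in rows, so rows that repeat a pose let the fingers close. It gives the time, the measured TCP pose, the force, the opening and the grip force at its end, in the units of the state.
- monitor.state(): the state, without advancing time (a new reading comes with each control period).
- vision.grab_frame(name): name is "side" or "top"; returns a dict with "color" (480x640x3 uint8, red, green, blue), "z_map" (480x640 float32, m along the optical axis (not along the pixel's ray), 0 where there is no reading), "mtx" (3x3 intrinsics, pixels), "k1" (the pictures are not rectified: a ray, as slopes to the right and down, at radius r is drawn at 1 + k1 r^2 times it, then the intrinsics apply), "R" (3x3) and "t" (3): a world point X has camera coordinates R X + t. Camera axes: x right, y down, z forward; pixel columns grow to the right and rows downward; lengths in m; the calibration is good to about 2 mm. A picture is of the moment at which its call begins.
- manip.job_done(): hands the job in; it is judged then, once.
The state is a dict: "time": time; "joint_pos": joint angles; "joint_vel": joint speeds; "joint_efforts": joint torques, N m; "tool_pos": TCP position; "tool_rot": TCP orientation; "contact_force": force on the tool from outside, world axes, zero at the start; "ft_torque": the same for the moment, N m; "gripper_width": opening from 0.0 (shut) to 1.0 (fully open); "grasp_force": force on a finger pad.
Only numpy, scipy, OpenCV 4.12 (cv2) and the standard library are available. Lean on these libraries where they do the work, as an engineer would, in place of code of your own. Each camera call takes 0.05 s, during which the arm holds its last target. There are 200 camera calls.

## Working session

There is one attempt and no reset: what is moved stays moved. The work goes in short steps, Python scripts to look and compute and a tool call to move; the robot and the scene stay as the last step left them, time stands still between calls to the robot, and variables do not carry over. Pictures are saved under pics/ and viewed, at most 10 in all, crops included, and the job is handed in when it is done.

Besides the shell and the picture viewer there is one more tool, called after "Call:" as name(argument=value, ...), one argument or row to a line, values as JSON. arm_command: Moves the arm, as the interface text tells. Shifts and turns lie within -1 to 1; 1 stands for 30 cm of shift or pi/2 rad of turn. Its arguments: {"type":"object","properties":{"rows":{"type":"array"}},"required":["rows"]}

```bash
mkdir -p pics; cat > h.py <<'E'
import numpy as np, cv2
from plant import monitor, vision, manip
def grab(n, save=None):
    f=vision.grab_frame(n)
    if save: cv2.imwrite(f'pics/{save}.png', f['color'][:,:,::-1])
    return f
def rays(f,uv):
    uv=np.atleast_2d(np.asarray(uv,float)); K=np.array(f['mtx'])
    k=f['k1']
    n=cv2.undistortPoints(uv.reshape(-1,1,2),K,np.array([k,0,0,0.])).reshape(-1,2)
    R=np.array(f['R']);t=np.array(f['t'])
    d=np.c_[n,np.ones(len(n))]
    return -R.T@t, d@R, n   # origin, world dirs (per unit depth)
def onplane(f,uv,z):
    o,d,_=rays(f,uv); s=(z-o[2])/d[:,2]; return o+d*s[:,None]
def cloud(f):
    v,u=np.mgrid[0:480,0:640]; uv=np.c_[u.ravel(),v.ravel()]
    o,d,_=rays(f,uv); return (o+d*f['z_map'].ravel()[:,None]).reshape(480,640,3)
E
python3 - <<'E'
from h import *
s=monitor.state(); print({k:np.round(v,3) for k,v in s.items()})
for n in('top','side'):
    f=grab(n,n+'0'); o,d,_=rays(f,[[320,240]]); print(n,o,d,f['k1'],f['mtx'])
    np.savez('/tmp/'+n,**f)
E
```

```text
{'time': np.float64(0.0), 'joint_pos': array([ 1.141,  0.053,  1.614, -0.   ,  1.476, -0.119]), 'joint_vel': array([ 0.001, -0.   ,  0.   ,  0.   ,  0.001,  0.001]), 'joint_efforts': array([-0.0000e+00, -3.9368e+01, -3.7017e+01, -0.0000e+00,  7.0000e-03,
        0.0000e+00]), 'tool_pos': array([0.191, 0.594, 0.23 ]), 'tool_rot': array([-0.   ,  0.155,  0.988, -0.001]), 'contact_force': array([ 0.438,  0.208, -0.256]), 'ft_torque': array([ 0.07 ,  0.009, -0.022]), 'grasp_force': np.float64(0.0), 'gripper_width': np.float64(0.999)}
top [ 0.33322837 -0.00531054  1.63056148] [[ 0.1245511   0.02658725 -0.99201123]] -0.1820444163013238 [[573.22227062   0.         321.96358986]
 [  0.         573.22227062 230.16515962]
 [  0.           0.           1.        ]]
side [0.41375698 0.87553191 0.71976575] [[ 0.12907511 -0.80227575 -0.58298756]] 0.03334570028892176 [[457.81833841   0.         326.15772347]
 [  0.         457.81833841 240.2764347 ]
 [  0.           0.           1.        ]]
```

View pics/top0.png

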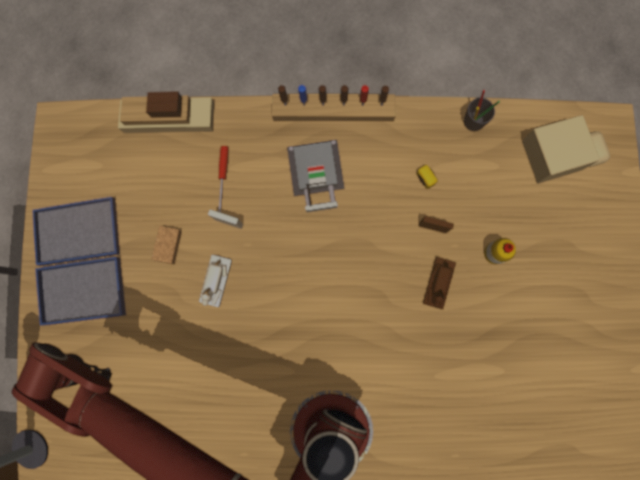

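View pics/side0.png

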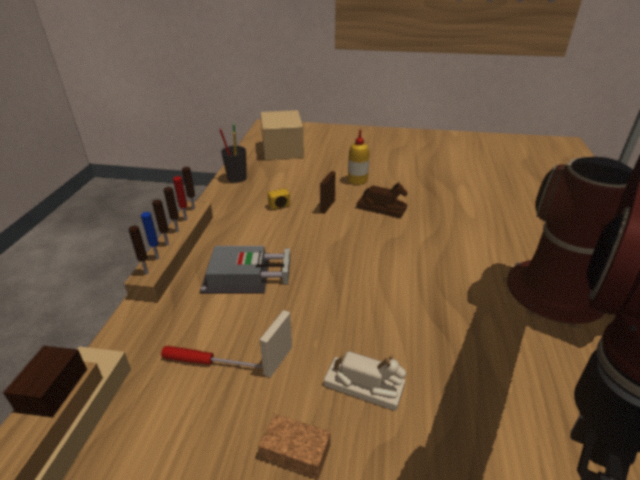

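The top picture shows the dark board at about (436,224), the dark foal at (440,283) with its head towards the robot or away still to be settled, the platen at (321,207) and the housing at (316,168). In the side picture the board is at (328,192), the foal at (383,200) with its head at (400,188), and the platen at (286,267).

```bash
python3 - <<'E'
from h import *
T=dict(np.load('/tmp/top.npz'));S=dict(np.load('/tmp/side.npz'))
ct,cs=cloud(T),cloud(S)
def rect(p):
    (c,sz,a)=cv2.minAreaRect(p[:,:2].astype(np.float32)*1000); return np.round(c,1),np.round(sz,1),round(a,1)
def comp(f,m,uv):
    n,l=cv2.connectedComponents(m.astype(np.uint8)); return l==l[uv[1],uv[0]]
def dark(f): 
    h=cv2.cvtColor(f['color'],cv2.COLOR_RGB2HSV); return (h[...,2]<100)&(h[...,1]>90)
def reg(c,x0,x1,y0,y1,z0,z1): return (c[...,0]>x0)&(c[...,0]<x1)&(c[...,1]>y0)&(c[...,1]<y1)&(c[...,2]>z0)&(c[...,2]<z1)
tb=np.array([0,0]);
for nm,uv,uvs in(('board',(436,224),(328,192)),('foal',(440,283),(375,203)),('platen',(321,207),(286,267)),('housing',(316,155),(235,265))):
    print(nm,'top px',ct[uv[1],uv[0]].round(3),'side px',cs[uvs[1],uvs[0]].round(3),T['color'][uv[1],uv[0]],S['color'][uvs[1],uvs[0]])
for n,f,c,uvb,uvf in(('top',T,ct,(436,224),(440,290)),('side',S,cs,(328,192),(375,203))):
    for o,uv in(('board',uvb),('foal',uvf)):
        m=comp(f,dark(f),uv); p=c[m]; p=p[p[:,2]>-.02]
        print(n,o,m.sum(),'z pct',np.percentile(p[:,2],[2,50,98]).round(3))
        for lo,hi in(((.09,.11),(.02,.09)) if o=='board' else ((.01,.028),(.055,.07),(.078,.1))):
            q=p[(p[:,2]>lo)&(p[:,2]<hi)]
            if len(q)>4: print('  z',lo,hi,len(q),rect(q),q.mean(0).round(3))
    for lo,hi in((.036,.048),(.048,.06)):
        m=reg(c,.4,.85,-.06,.12,lo,hi); q=c[m]; print(n,'stop',lo,hi,len(q)); 
        if len(q)>4:print(rect(q),q.mean(0).round(3))
E
```

```text
board top px [ 0.572 -0.28   0.093] side px [ 0.573 -0.267  0.063] [76 50 28] [40 23 12]
foal top px [ 0.413 -0.293  0.063] side px [ 0.437 -0.29   0.024] [81 52 31] [38 24 13]
platen top px [0.625 0.035 0.048] side px [0.626 0.06  0.04 ] [146 142 133] [145 142 126]
housing top px [0.777 0.051 0.046] side px [0.745 0.075 0.044] [117 115 111] [97 90 87]
top board 363 z pct [-0.002  0.09   0.106]
  z 0.09 0.11 182 (array([ 575.8, -283.4]), array([80.4, 17.6]), 75.1) [ 0.575 -0.282  0.1  ]
  z 0.02 0.09 150 (array([ 568.7, -280. ]), array([81. , 13.9]), 67.2) [ 0.57  -0.278  0.056]
top foal 1016 z pct [0.008 0.056 0.093]
  z 0.01 0.028 339 (array([ 416.6, -299.2]), array([ 58.8, 136.6]), 73.9) [ 0.424 -0.291  0.02 ]
  z 0.055 0.07 371 (array([ 408. , -295.3]), array([ 40.7, 120.4]), 72.6) [ 0.423 -0.299  0.063]
  z 0.078 0.1 94 (array([ 370.5, -285.6]), array([25.4, 35.1]), 89.9) [ 0.371 -0.285  0.087]
top stop 0.036 0.048 1396
(array([716.8,  50.6]), array([191.2, 109.3]), 7.9) [0.735 0.053 0.044]
top stop 0.048 0.06 422
(array([715.7,  50.4]), array([186.7, 108.7]), 8.5) [0.731 0.054 0.05 ]
side board 554 z pct [-0.002  0.055  0.101]
  z 0.09 0.11 112 (array([ 576.5, -285.8]), array([86.3, 17.7]), 74.7) [ 0.577 -0.279  0.098]
  z 0.02 0.09 317 (array([ 576.9, -284.5]), array([85.9, 19.8]), 74.7) [ 0.577 -0.27   0.056]
side foal 1214 z pct [-0.     0.031  0.088]
  z 0.01 0.028 392 (array([ 418. , -298.8]), array([ 62.6, 139.9]), 74.8) [ 0.413 -0.282  0.019]
  z 0.055 0.07 232 (array([ 407. , -296.7]), array([ 39.7, 117.2]), 77.0) [ 0.417 -0.294  0.062]
  z 0.078 0.1 67 (array([ 373.4, -285.4]), array([26.9, 31. ]), 26.9) [ 0.375 -0.284  0.085]
side stop 0.036 0.048 1737
(array([719.2,  48.9]), array([189.2, 112.7]), 8.8) [0.741 0.058 0.044]
side stop 0.048 0.06 90
(array([682.5,  49.9]), array([103.3,  52.5]), 5.1) [0.671 0.064 0.049]
```

Call:
arm_command(
  rows=[
    [85, [0.87, -1, 0.05], [0, 0, -0.97]],
    [85, [0.87, -1, 0.05], [0, 0, -0.97]],
    [85, [0.87, -1, 0.05], [0, 0, -0.97]],
    [85, [0.87, -1, 0.05], [0, 0, -0.97]],
    [85, [0.87, -1, 0.05], [0, 0, -0.97]],
    [85, [0.87, -1, 0.05], [0, 0, -0.97]],
    [85, [0.87, -1, 0.05], [0, 0, -0.97]],
    [85, [0.87, -1, 0.05], [0, 0, -0.97]],
    [85, [0.87, -1, 0.05], [0, 0, -0.97]],
    [85, [0.87, -1, 0.05], [0, 0, -0.97]],
    [85, [0.87, -1, 0.05], [0, 0, -0.97]],
    [85, [0.87, -1, 0.05], [0, 0, -0.97]],
  ],
)

```text
time: 1.1
tool_pos: [0.453, 0.2934, 0.2458]
tool_rot: [-0.0, 0.79, 0.614, -0.0]
contact_force: [-0.1, 0.7, -0.2]
gripper_width: 0.997
grasp_force: 0.0
```

```bash
cat >> h.py <<'E'
def tcp():
    s=monitor.state(); w,x,y,z=s['tool_rot']
    ty=np.array([2*(x*y-w*z),1-2*(x*x+z*z)]); 
    return s, np.array(s['tool_pos']), np.degrees(np.arctan2(ty[1],ty[0]))
def to(target, yaw=None):
    s,p,a=tcp(); d=(np.array(target)-p)/.3
    print('t',round(float(s['time']),2),'tcp',p.round(4),'yaw',round(a,2),'F',np.round(s['contact_force'],1),'w',round(float(s['gripper_width'])*85.4,1),'g',np.round(s['grasp_force'],1))
    print(' shift',d.round(3), 'turn',None if yaw is None else round(((yaw-a+180)%360-180)/90,3))
E
python3 - <<'E'
from h import *
to([.576,-.284,.22],-15.1)
T=dict(np.load('/tmp/top.npz'));S=dict(np.load('/tmp/side.npz'))
ct,cs=cloud(T),cloud(S)
# stop refined: housing side edges + platen front edge, both clouds
for n,c in(('t',ct),('s',cs)):
    a=np.radians(8.4);ex=np.array([np.cos(a),np.sin(a)]);ey=np.array([-ex[1],ex[0]])
    P=c.reshape(-1,3); P=P[(P[:,2]>.03)&(P[:,2]<.058)]; q=P[:,:2]-[.624,.036]; X=q@ex;Y=q@ey
    k=(abs(Y)<.07)&(X>-.03)&(X<.2);X=X[k];Y=Y[k]
    # front edge per y-bin
    for nm,A,B,b,f in(('front x(y)',Y[X<.03],X[X<.03],np.arange(-.04,.041,.01),np.min),('left y(x)',X[X>.07],Y[X>.07],np.arange(.075,.18,.01),np.max),('right',X[X>.07],Y[X>.07],np.arange(.075,.18,.01),np.min)):
        e=[(m,f(B[abs(A-m)<.005])) for m in b if (abs(A-m)<.005).sum()>2]; e=np.array(e); pf=np.polyfit(e[:,0],e[:,1],1)
        print(n,nm,'slope deg',np.degrees(np.arctan(pf[0])).round(2),'mid',e[:,1].mean().round(4),'n',len(e))
    k=X<.03; print(' platen y range',Y[k].min().round(3),Y[k].max().round(3),'X back',X.max().round(3))
    h=cv2.cvtColor((T if n=='t' else S)['color'],cv2.COLOR_RGB2HSV)
    yel=(h[...,1]>150)&(h[...,0]>18)&(h[...,0]<35)&(c[...,2]>.05)&(c[...,2]<.15)&(c[...,1]<-.3)
    if yel.sum()>3: print(' glue',c[yel].mean(0).round(3))
E
```

```text
t 1.1 tcp [0.453  0.2934 0.2458] yaw -14.3 F [-0.1  0.7 -0.2] w 85.1 g 0.0
 shift [ 0.41  -1.925 -0.086] turn -0.009
t front x(y) slope deg -0.76 mid -0.0008 n 9
t left y(x) slope deg -0.39 mid 0.0532 n 11
t right slope deg 0.41 mid -0.0534 n 11
 platen y range -0.044 0.045 X back 0.189
 glue [ 0.51  -0.453  0.118]
s front x(y) slope deg -0.15 mid 0.0021 n 9
s left y(x) slope deg -0.41 mid 0.0541 n 11
s right slope deg 0.13 mid -0.0556 n 11
 platen y range -0.045 0.044 X back 0.191
 glue [ 0.52  -0.443  0.108]
```

Call:
arm_command(
  rows=[
    [85, [0.2, -1, -0.05], [0, 0, -0.008]],
    [85, [0.2, -1, -0.05], [0, 0, -0.008]],
    [85, [0.2, -1, -0.05], [0, 0, -0.008]],
    [85, [0.2, -1, -0.05], [0, 0, -0.008]],
    [85, [0.2, -1, -0.05], [0, 0, -0.008]],
    [85, [0.2, -1, -0.05], [0, 0, -0.008]],
    [85, [0.2, -1, -0.05], [0, 0, -0.008]],
    [85, [0.2, -1, -0.05], [0, 0, -0.008]],
  ],
)

```text
time: 1.77
tool_pos: [0.5121, -0.0093, 0.2305]
tool_rot: [0.0, 0.792, 0.611, -0.001]
contact_force: [0.4, 0.6, 1.0]
gripper_width: 0.991
grasp_force: 0.0
```

Call:
arm_command(
  rows=[
    [85, [0.21, -0.925, -0.05], [0, 0, 0]],
    [85, [0.21, -0.925, -0.05], [0, 0, 0]],
    [85, [0.21, -0.925, -0.05], [0, 0, 0]],
    [85, [0.21, -0.925, -0.05], [0, 0, 0]],
    [85, [0.21, -0.925, -0.05], [0, 0, 0]],
    [85, [0.21, -0.925, -0.05], [0, 0, 0]],
    [85, [0.21, -0.925, -0.05], [0, 0, 0]],
    [85, [0.21, -0.925, -0.05], [0, 0, 0]],
    [85, [0.21, -0.925, -0.05], [0, 0, 0]],
    [85, [0.21, -0.925, -0.05], [0, 0, 0]],
  ],
)

```text
time: 2.6
tool_pos: [0.5748, -0.2822, 0.2155]
tool_rot: [-0.001, 0.791, 0.612, -0.0]
contact_force: [0.8, -0.5, -0.5]
gripper_width: 0.997
grasp_force: 0.0
```

```bash
python3 -c "
from h import *
to([.576,-.284,.063],-15.1)"
```

```text
t 2.6 tcp [ 0.5748 -0.2822  0.2155] yaw -14.49 F [ 0.8 -0.5 -0.5] w 85.1 g 0.0
 shift [ 0.004 -0.006 -0.508] turn -0.007
```

Call:
arm_command(
  rows=[
    [85, [0.004, -0.006, -0.12], [0, 0, -0.007]],
    [85, [0.004, -0.006, -0.24], [0, 0, -0.007]],
    [85, [0.004, -0.006, -0.36], [0, 0, -0.007]],
    [85, [0.004, -0.006, -0.46], [0, 0, -0.007]],
    [85, [0.004, -0.006, -0.508], [0, 0, -0.007]],
    [85, [0.004, -0.006, -0.508], [0, 0, -0.007]],
    [40, [0.004, -0.006, -0.508], [0, 0, -0.007]],
    [28, [0.004, -0.006, -0.508], [0, 0, -0.007]],
    [20, [0.004, -0.006, -0.508], [0, 0, -0.007]],
    [10, [0.004, -0.006, -0.508], [0, 0, -0.007]],
    [10, [0.004, -0.006, -0.508], [0, 0, -0.007]],
    [10, [0.004, -0.006, -0.508], [0, 0, -0.007]],
  ],
)

```text
time: 3.6
tool_pos: [0.5772, -0.2848, 0.0654]
tool_rot: [0.001, 0.794, 0.608, 0.0]
contact_force: [-0.6, 0.3, 0.4]
gripper_width: 0.179
grasp_force: 58.3
```

Call:
arm_command(
  rows=[
    [5, [0, 0, 0], [0, 0, 0]],
    [0, [0, 0, 0], [0, 0, 0]],
    [0, [0, 0, 0], [0, 0, 0]],
    [0, [0, 0, 0], [0, 0, 0]],
  ],
)

```text
time: 3.93
tool_pos: [0.5772, -0.2848, 0.0654]
tool_rot: [0.001, 0.794, 0.608, 0.0]
contact_force: [-0.4, 1.8, 5.8]
gripper_width: 0.181
grasp_force: 59.4
```

```bash
python3 -c "
from h import *
to([.576,-.284,.063],-15.1)"
```

```text
t 3.93 tcp [ 0.5772 -0.2848  0.0654] yaw -15.11 F [-0.4  1.8  5.8] w 15.5 g 59.4
 shift [-0.004  0.003 -0.008] turn 0.0
```

Call:
arm_command(
  rows=[
    [0, [0, 0, 0.1], [0, 0, 0]],
    [0, [0, 0, 0.2], [0, 0, 0]],
    [0, [0, 0, 0.3], [0, 0, 0.02]],
    [0, [0.01, 0.1, 0.35], [0, 0, 0.08]],
    [0, [0.02, 0.2, 0.35], [0, 0, 0.14]],
    [0, [0.04, 0.32, 0.35], [0, 0, 0.2]],
    [0, [0.06, 0.44, 0.35], [0, 0, 0.26]],
    [0, [0.07, 0.56, 0.35], [0, 0, 0.262]],
    [0, [0.08, 0.68, 0.35], [0, 0, 0.262]],
    [0, [0.09, 0.8, 0.35], [0, 0, 0.262]],
    [0, [0.1, 0.92, 0.35], [0, 0, 0.262]],
    [0, [0.1, 0.96, 0.35], [0, 0, 0.262]],
  ],
)

```text
time: 4.93
tool_pos: [0.6056, 0.0081, 0.1679]
tool_rot: [-0.001, 0.652, 0.759, 0.0]
contact_force: [0.2, 0.2, -0.8]
gripper_width: 0.173
grasp_force: 58.8
```

```bash
python3 -c "
from h import *
to([.612,.034,.0655],8.5)"
```

```text
t 4.93 tcp [0.6056 0.0081 0.1679] yaw 8.69 F [ 0.2  0.2 -0.8] w 14.8 g 58.8
 shift [ 0.021  0.086 -0.341] turn -0.002
```

Call:
arm_command(
  rows=[
    [0, [0.021, 0.09, 0], [0, 0, -0.002]],
    [0, [0.021, 0.09, 0], [0, 0, -0.002]],
    [0, [0.021, 0.09, 0], [0, 0, -0.002]],
    [0, [0.021, 0.09, 0], [0, 0, -0.002]],
  ],
)

```text
time: 5.27
tool_pos: [0.6122, 0.0302, 0.1682]
tool_rot: [-0.0, 0.654, 0.756, -0.001]
contact_force: [0.2, -0.3, -0.6]
gripper_width: 0.178
grasp_force: 58.8
```

```bash
python3 - <<'E'
from h import *
to([.612,.034,.0655],8.5)
# board position as seen hanging, relative to the stop
for n in('top','side'):
    f=grab(n); c=cloud(f); h=cv2.cvtColor(f['color'],cv2.COLOR_RGB2HSV)
    m=(h[...,2]<110)&(h[...,1]>90)&(abs(c[...,0]-.612)<.06)&(abs(c[...,1]-.034)<.07)&(c[...,2]<.17)&(c[...,2]>.09)
    p=c[m]; print(n,m.sum(),p.mean(0).round(3) if m.sum() else '',p.min(0).round(3),p.max(0).round(3))
    if m.sum()>5: print(cv2.minAreaRect(p[:,:2].astype(np.float32)*1000))
E
```

```text
t 5.27 tcp [0.6122 0.0302 0.1682] yaw 8.29 F [ 0.2 -0.3 -0.6] w 15.2 g 58.8
 shift [-0.001  0.013 -0.342] turn 0.002
top 74 [0.602 0.038 0.136] [0.597 0.001 0.105] [0.607 0.072 0.17 ]
((602.151611328125, 36.382041931152344), (2.5183210372924805, 71.33910369873047), 7.772123336791992)
side 216 [0.606 0.062 0.137] [ 0.598 -0.004  0.103] [0.615 0.074 0.17 ]
((611.3810424804688, 35.53837966918945), (16.100818634033203, 78.36676025390625), 8.356119155883789)
```

Call:
arm_command(
  rows=[
    [0, [0, 0.003, -0.08], [0, 0, 0.002]],
    [0, [0, 0.003, -0.16], [0, 0, 0.002]],
    [0, [0, 0.003, -0.24], [0, 0, 0.002]],
    [0, [0, 0.003, -0.29], [0, 0, 0.002]],
    [0, [0, 0.003, -0.32], [0, 0, 0.002]],
    [0, [0, 0.003, -0.335], [0, 0, 0.002]],
    [0, [0, 0.003, -0.342], [0, 0, 0.002]],
    [0, [0, 0.003, -0.342], [0, 0, 0.002]],
    [0, [0, 0.003, -0.342], [0, 0, 0.002]],
  ],
)

```text
time: 6.12
tool_pos: [0.6136, 0.0314, 0.0677]
tool_rot: [0.001, 0.653, 0.757, 0.001]
contact_force: [0.0, -0.7, -0.9]
gripper_width: 0.183
grasp_force: 58.9
```

```bash
python3 - <<'E'
from h import *
to([.612,.031,.0655],8.5)
f=grab('side'); cv2.imwrite('pics/s1.png',cv2.resize(f['color'][170:320,180:380,::-1],None,fx=4,fy=4))
E
```

```text
t 6.12 tcp [0.6136 0.0314 0.0677] yaw 8.46 F [ 0.  -0.7 -0.9] w 15.7 g 58.9
 shift [-0.005 -0.001 -0.007] turn 0.0
```

View pics/s1.png

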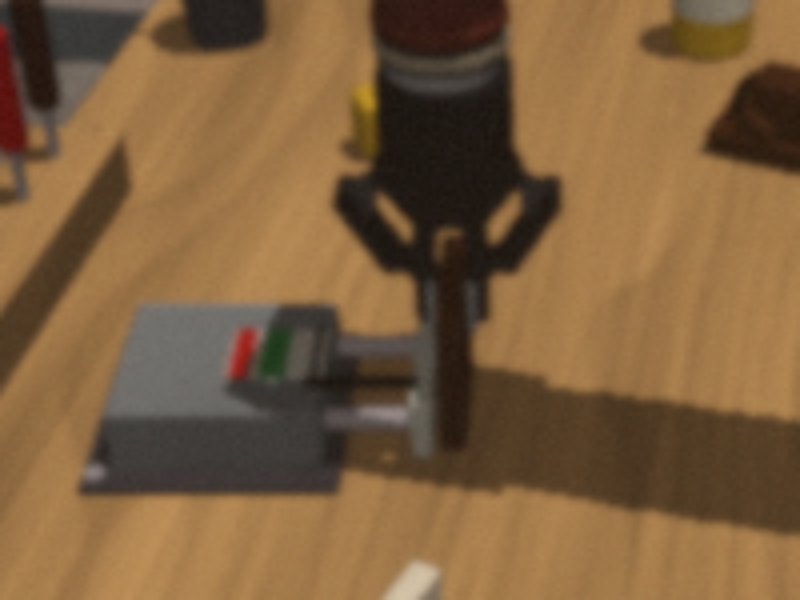

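The crop shows the board (x≈455, y 240–445) square and just in front of the platen (x≈425), about 2 mm above the table; the pointer is at rest. I'll back off 2 mm, lower and release.

Call:
arm_command(
  rows=[
    [0, [-0.006, -0.001, -0.003], [0, 0, 0]],
    [0, [-0.006, -0.001, -0.007], [0, 0, 0]],
    [0, [-0.006, -0.001, -0.008], [0, 0, 0]],
    [0, [-0.006, -0.001, -0.008], [0, 0, 0]],
    [18, [-0.006, -0.001, -0.008], [0, 0, 0]],
    [22, [-0.006, -0.001, -0.008], [0, 0, 0]],
    [30, [-0.006, -0.001, -0.008], [0, 0, 0]],
    [45, [-0.006, -0.001, -0.008], [0, 0, 0]],
    [70, [-0.006, -0.001, -0.008], [0, 0, 0]],
    [85, [-0.006, -0.001, -0.008], [0, 0, 0]],
    [85, [-0.006, -0.001, -0.008], [0, 0, 0]],
    [85, [-0.006, -0.001, -0.008], [0, 0, 0]],
  ],
)

```text
time: 7.17
tool_pos: [0.6108, 0.0313, 0.0638]
tool_rot: [-0.0, 0.653, 0.757, -0.0]
contact_force: [0.2, -0.1, 0.0]
gripper_width: 0.997
grasp_force: 0.0
```

Call:
arm_command(
  rows=[
    [85, [0, 0, 0.08], [0, 0, 0]],
    [85, [0, 0, 0.18], [0, 0, 0]],
    [85, [0, 0, 0.3], [0, 0, 0]],
    [85, [0, 0, 0.42], [0, 0, 0]],
    [85, [0, 0, 0.54], [0, 0, 0]],
    [85, [-0.1, -0.1, 0.54], [0, 0, 0.08]],
    [85, [-0.2, -0.2, 0.54], [0, 0, 0.16]],
    [85, [-0.28, -0.3, 0.54], [0, 0, 0.24]],
    [85, [-0.36, -0.4, 0.54], [0, 0, 0.32]],
    [85, [-0.44, -0.5, 0.54], [0, 0, 0.4]],
    [85, [-0.52, -0.6, 0.54], [0, 0, 0.48]],
    [85, [-0.58, -0.7, 0.54], [0, 0, 0.56]],
  ],
)

```text
time: 8.17
tool_pos: [0.4383, -0.175, 0.2261]
tool_rot: [0.0, 0.297, 0.955, -0.0]
contact_force: [0.9, -0.6, 0.6]
gripper_width: 0.998
grasp_force: 0.0
```

```bash
cat >> h.py <<'E'
O=np.array([.6245,.036]);A=np.radians(8.5);EX=np.array([np.cos(A),np.sin(A)]);EY=np.array([-EX[1],EX[0]])
def look(n,save=None):
    f=grab(n,save); c=cloud(f); h=cv2.cvtColor(f['color'],cv2.COLOR_RGB2HSV)
    q=c[...,:2]-O; X=q@EX;Y=q@EY; d=(h[...,2]<110)&(h[...,1]>90)
    m=d&(X>-.05)&(X<.05)&(abs(Y)<.07)&(c[...,2]>.05)&(c[...,2]<.115)
    if m.sum()>5:
        P=np.c_[X[m],Y[m]].astype(np.float32)*1000; r=cv2.minAreaRect(P); print(n,'board in stop mm',np.round(r[0],1),np.round(r[1],1),round(r[2],1),'z',c[m][:,2].max().round(3))
    return f,c,X,Y,h
E
python3 - <<'E'
from h import *
to([.417,-.299,.18],74.5)
for n in('top','side'):
    f,c,X,Y,h=look(n)
    d=(h[...,2]<100)&(h[...,1]>90)&(c[...,0]<.53)&(c[...,1]<-.2)&(c[...,1]>-.4)
    for lo,hi in((.01,.028),(.055,.07)):
        p=c[d&(c[...,2]>lo)&(c[...,2]<hi)]
        if len(p)>5: print(n,lo,len(p),cv2.minAreaRect(p[:,:2].astype(np.float32)*1000))
E
```

```text
t 8.17 tcp [ 0.4383 -0.175   0.2261] yaw 55.5 F [ 0.9 -0.6  0.6] w 85.3 g 0.0
 shift [-0.071 -0.413 -0.154] turn 0.211
top board in stop mm [ 7.9 -2.5] [81.5 64.2] 89.7 z 0.108
top 0.01 41 ((402.2046813964844, -320.602783203125), (31.65713882446289, 131.5692901611328), 57.977779388427734)
top 0.055 74 ((390.30889892578125, -298.2394714355469), (21.39802360534668, 92.32251739501953), 59.02692794799805)
side board in stop mm [ 8.3 -5.5] [85.4 70.2] 82.1 z 0.103
side 0.01 399 ((416.2740783691406, -301.75738525390625), (68.6260986328125, 138.55853271484375), 73.3573226928711)
side 0.055 235 ((405.6263732910156, -296.36370849609375), (40.32921600341797, 114.33909606933594), 74.29000854492188)
```

Call:
arm_command(
  rows=[
    [85, [-0.03, -0.1, 0], [0, 0, 0.07]],
    [85, [-0.05, -0.2, 0], [0, 0, 0.14]],
    [85, [-0.07, -0.3, 0], [0, 0, 0.211]],
    [85, [-0.071, -0.413, -0.05], [0, 0, 0.211]],
    [85, [-0.071, -0.413, -0.154], [0, 0, 0.211]],
    [85, [-0.071, -0.413, -0.154], [0, 0, 0.211]],
    [85, [-0.071, -0.413, -0.154], [0, 0, 0.211]],
    [85, [-0.071, -0.413, -0.154], [0, 0, 0.211]],
  ],
)

```text
time: 8.93
tool_pos: [0.4191, -0.2974, 0.1805]
tool_rot: [0.0, 0.137, 0.991, 0.0]
contact_force: [-0.6, 0.6, -0.3]
gripper_width: 0.99
grasp_force: 0.0
```

```bash
python3 - <<'E'
from h import *
to([.417,-.299,.0275],74.5)
f,c,X,Y,h=look('top')
cv2.imwrite('pics/t1.png',cv2.resize(f['color'][130:330,250:500,::-1],None,fx=3,fy=3))
d=(h[...,2]<110)&(h[...,1]>90)&(abs(X)<.05)&(abs(Y)<.06)
for n in('top','side'):
    if n=='side': f,c,X,Y,h=look('side')
    d=(h[...,2]<110)&(h[...,1]>90)&(abs(X)<.05)&(abs(Y)<.06)&(c[...,2]>.093)
    print(n,d.sum(),cv2.minAreaRect(np.c_[X[d],Y[d]].astype(np.float32)*1000),X[d].mean(),Y[d].mean())
E
```

```text
t 8.93 tcp [ 0.4191 -0.2974  0.1805] yaw 74.2 F [-0.6  0.6 -0.3] w 84.5 g 0.0
 shift [-0.007 -0.005 -0.51 ] turn 0.003
top board in stop mm [ 1.1 -6.1] [81.2 65.1] 78.6 z 0.11
top 166 ((-15.94392204284668, -1.6509208679199219), (79.80548858642578, 16.469640731811523), 89.7284164428711) -0.016154788342857745 -0.0008112552294050545
side board in stop mm [-6.7  7.3] [95.5 60.6] 52.6 z 0.103
side 160 ((-13.805059432983398, -4.6905670166015625), (88.61638641357422, 15.89915657043457), 89.51010131835938) -0.014159866340223964 0.0009936584490436579
```

View pics/t1.png

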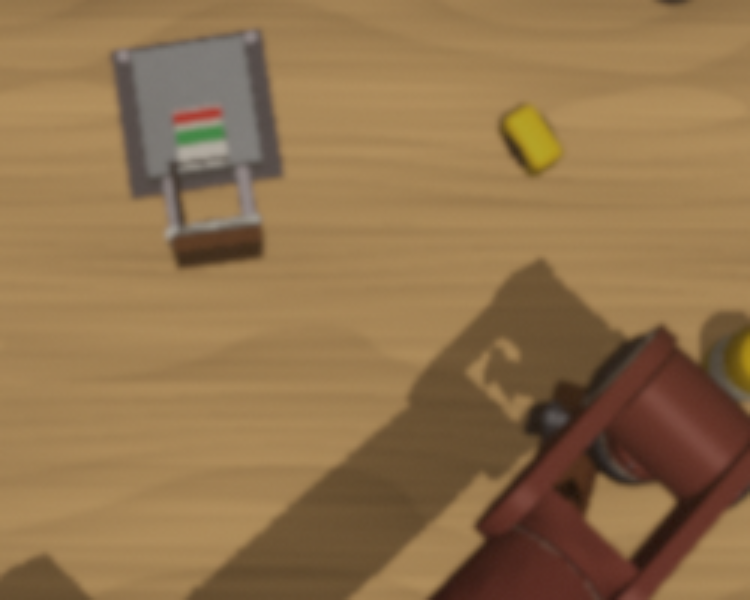

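The picture shows the board standing square before the platen, around (215,240), with a small gap and the pointer at rest. It measures x ≈ -15 mm and y ≈ -2 mm, within limits. Next I grasp the foal.

Call:
arm_command(
  rows=[
    [85, [-0.007, -0.005, -0.1], [0, 0, 0.003]],
    [85, [-0.007, -0.005, -0.2], [0, 0, 0.003]],
    [85, [-0.007, -0.005, -0.3], [0, 0, 0.003]],
    [85, [-0.007, -0.005, -0.4], [0, 0, 0.003]],
    [85, [-0.007, -0.005, -0.46], [0, 0, 0.003]],
    [85, [-0.007, -0.005, -0.495], [0, 0, 0.003]],
    [85, [-0.007, -0.005, -0.505], [0, 0, 0.003]],
    [85, [-0.007, -0.005, -0.505], [0, 0, 0.003]],
    [60, [-0.007, -0.005, -0.505], [0, 0, 0.003]],
    [50, [-0.007, -0.005, -0.505], [0, 0, 0.003]],
    [40, [-0.007, -0.005, -0.505], [0, 0, 0.003]],
    [30, [-0.007, -0.005, -0.505], [0, 0, 0.003]],
  ],
)

```text
time: 10.03
tool_pos: [0.4172, -0.3005, 0.0296]
tool_rot: [0.001, 0.135, 0.991, -0.001]
contact_force: [-0.4, -3.8, 2.0]
gripper_width: 0.448
grasp_force: 1.1
```

Call:
arm_command(
  rows=[
    [20, [0, 0, 0], [0, 0, 0]],
    [20, [0, 0, 0], [0, 0, 0]],
    [20, [0, 0, 0], [0, 0, 0]],
    [20, [0, 0, 0], [0, 0, 0]],
  ],
)

```text
time: 10.37
tool_pos: [0.4174, -0.3006, 0.0297]
tool_rot: [0.001, 0.136, 0.991, -0.001]
contact_force: [-1.2, 0.7, 6.3]
gripper_width: 0.435
grasp_force: 62.6
```

```bash
python3 - <<'E'
from h import *
# foal origin 95 mm short of the board's front face: stop x = -.023-.04-.07
g=O+EX*(-.023-.045-.07)+EY*0
print(g); to([g[0],g[1],.065],98.5)
E
```

```text
[0.48801581 0.0156023 ]
t 10.37 tcp [ 0.4174 -0.3006  0.0297] yaw 74.42 F [-1.2  0.7  6.3] w 37.2 g 62.6
 shift [0.235 1.054 0.118] turn 0.268
```

Call:
arm_command(
  rows=[
    [20, [0, 0, 0.06], [0, 0, 0]],
    [20, [0, 0, 0.14], [0, 0, 0]],
    [20, [0.02, 0.08, 0.2], [0, 0, 0.04]],
    [20, [0.04, 0.18, 0.2], [0, 0, 0.08]],
    [20, [0.06, 0.28, 0.2], [0, 0, 0.12]],
    [20, [0.08, 0.38, 0.2], [0, 0, 0.16]],
    [20, [0.1, 0.5, 0.2], [0, 0, 0.2]],
    [20, [0.12, 0.62, 0.2], [0, 0, 0.24]],
    [20, [0.14, 0.72, 0.2], [0, 0, 0.268]],
    [20, [0.17, 0.82, 0.2], [0, 0, 0.268]],
    [20, [0.2, 0.9, 0.2], [0, 0, 0.268]],
    [20, [0.22, 0.96, 0.2], [0, 0, 0.268]],
  ],
)

```text
time: 11.37
tool_pos: [0.4818, -0.0093, 0.0873]
tool_rot: [-0.001, -0.075, 0.997, 0.0]
contact_force: [0.7, -0.8, -2.9]
gripper_width: 0.437
grasp_force: 61.8
```

Call:
arm_command(
  rows=[
    [20, [0.01, 0.06, 0], [0, 0, 0]],
    [20, [0.015, 0.094, 0], [0, 0, 0]],
    [20, [0.015, 0.094, 0], [0, 0, 0]],
    [20, [0.015, 0.094, 0], [0, 0, 0]],
    [20, [0.015, 0.094, 0], [0, 0, 0]],
  ],
)

```text
time: 11.78
tool_pos: [0.4865, 0.0159, 0.0878]
tool_rot: [-0.0, -0.074, 0.997, -0.0]
contact_force: [0.5, -0.3, -3.2]
gripper_width: 0.438
grasp_force: 61.7
```

```bash
cat >> h.py <<'E'
def foal(f,c,X,Y,h,zt):  # plinth and barrel, stop frame, zt = plinth top height
    d=(h[...,2]<110)&(h[...,1]>80)&(X<-.035)&(X>-.25)&(abs(Y)<.1)
    for lo,hi in((zt-.012,zt+.006),(zt+.036,zt+.05)):
        p=np.c_[X,Y,c[...,2]].reshape(-1,3)[(d&(c[...,2]>lo)&(c[...,2]<hi)).ravel()]
        if len(p)>10:
            r=cv2.minAreaRect(p[:,:2].astype(np.float32)*1000); print('  foal',lo,len(p),np.round(r[0],1),np.round(r[1],1),round(r[2],1),'Xmax',p[:,0].max().round(3),'z',np.median(p[:,2]).round(3))
E
python3 - <<'E'
from h import *
to([.488,.0156,.0297],98.5)
for n in('top','side'): foal(*look(n,n+'2'),zt=.08)
E
```

```text
t 11.78 tcp [0.4865 0.0159 0.0878] yaw 98.51 F [ 0.5 -0.3 -3.2] w 37.4 g 61.7
 shift [ 0.005 -0.001 -0.194] turn -0.0
top board in stop mm [ 0.3 -5.8] [81.6 66.4] 78.2 z 0.11
  foal 0.068 123 [ -6.8 -64.9] [264.3  79.2] 45.1 Xmax 0.059 z -0.016
  foal 0.11599999999999999 24 [-40.5 -40.6] [156.7   4.1] 45.2 Xmax 0.016 z -0.059
side board in stop mm [ 0.4 -5.9] [84.6 60.8] 77.4 z 0.103
  foal 0.068 652 [290.2 425.2] [1006.4  975.2] 8.7 Xmax 0.861 z -0.067
  foal 0.11599999999999999 268 [ 87.  119.2] [ 836.9 1317.8] 50.4 Xmax 0.861 z -0.155
```

View pics/side2.png

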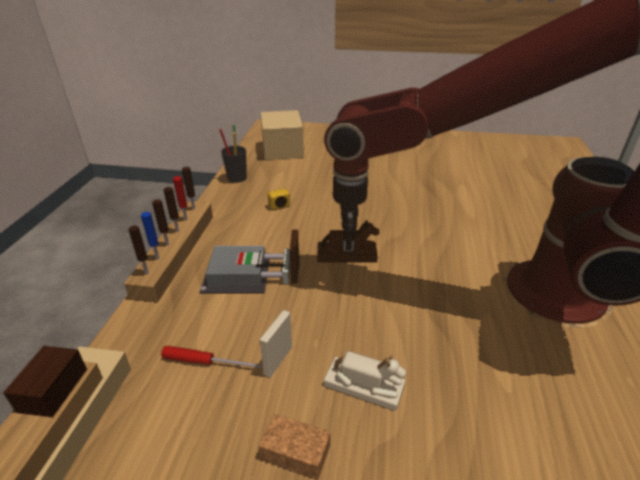

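The side view shows the foal held level at about (348,245), tail end (318,255) facing the board (295,258), which stands at the platen. I'll lower it, then measure its yaw and lateral offset.

Call:
arm_command(
  rows=[
    [20, [0.005, -0.001, -0.08], [0, 0, 0]],
    [20, [0.005, -0.001, -0.14], [0, 0, 0]],
    [20, [0.005, -0.001, -0.175], [0, 0, 0]],
    [20, [0.005, -0.001, -0.187], [0, 0, 0]],
    [20, [0.005, -0.001, -0.192], [0, 0, 0]],
    [20, [0.005, -0.001, -0.192], [0, 0, 0]],
    [20, [0.005, -0.001, -0.192], [0, 0, 0]],
  ],
)

```text
time: 12.47
tool_pos: [0.4893, 0.0161, 0.0316]
tool_rot: [0.001, -0.074, 0.997, -0.0]
contact_force: [0.4, 0.4, -2.4]
gripper_width: 0.436
grasp_force: 61.7
```

```bash
sed -i 's/p=np.c_\[X,Y,c\[...,2\]\]/p=np.dstack([X,Y,c[...,2]])/' h.py; python3 - <<'E'
from h import *
to([.488,.0156,.0297],98.5)
for n in('top','side'):
    L=look(n); foal(*L,zt=.022)
    f,c,X,Y,h=L; d=(h[...,2]<110)&(h[...,1]>90)&(abs(X)<.035)&(abs(Y)<.06)&(c[...,2]>.093)
    if d.sum()>5:print(n,cv2.minAreaRect(np.c_[X[d],Y[d]].astype(np.float32)*1000))
E
```

```text
t 12.47 tcp [0.4893 0.0161 0.0316] yaw 98.53 F [ 0.4  0.4 -2.4] w 37.2 g 61.7
 shift [-0.004 -0.002 -0.006] turn -0.0
top board in stop mm [ 1.6 -6.1] [81.3 65.9] 78.8 z 0.109
  foal 0.009999999999999998 74 [-131.   -19.4] [ 98.9 161.9] 47.2 Xmax -0.043 z 0.022
  foal 0.057999999999999996 15 [-180.     8.1] [34.6 41.7] 74.4 Xmax -0.165 z 0.064
top ((-15.856466293334961, -2.158184051513672), (81.71390533447266, 16.12657928466797), 89.03779602050781)
side board in stop mm [ 6.9 -5.7] [85.5 67.7] 81.9 z 0.103
  foal 0.009999999999999998 613 [-134.6    5.3] [ 62.9 139.4] 86.6 Xmax -0.065 z 0.021
  foal 0.057999999999999996 265 [-144.8    9.4] [ 51.6 117.1] 88.5 Xmax -0.086 z 0.065
side ((-13.805862426757812, -3.427257537841797), (15.727806091308594, 83.53863525390625), 0.20265783369541168)
```

```bash
python3 - <<'E'
from h import *
f=grab('side'); c=cloud(f); h=cv2.cvtColor(f['color'],cv2.COLOR_RGB2HSV)
q=c[...,:2]-O; X=q@EX;Y=q@EY; d=(h[...,2]<110)&(h[...,1]>80)&(X<-.035)&(X>-.25)&(abs(Y)<.1)
for nm,lo,hi in(('near face',.004,.015),('top',.018,.027),('barrel near',.03,.055)):
    k=d&(c[...,2]>lo)&(c[...,2]<hi); e=[]
    for x in np.arange(-.195,-.075,.01):
        y=Y[k&(abs(X-x)<.005)]
        if len(y)>2: e.append((x,np.median(y),np.percentile(y,95)))
    e=np.array(e)
    if len(e)>3: print(nm,(e*1000).round(1).tolist())
k=d&(c[...,2]>.003)&(c[...,2]<.024)
for y in (-.02,-.01,0,.01,.02,.03): 
    x=X[k&(abs(Y-y)<.005)]; print(y,x.max().round(4) if len(x) else None)
# plinth near top edge by ray onto z=.021: mask outline
m=(d&(c[...,2]<.024)&(c[...,2]>0.002)).astype(np.uint8)
crop=f['color'][215:285,270:400,::-1]; cv2.imwrite('pics/s3.png',cv2.resize(crop,None,fx=6,fy=6,interpolation=cv2.INTER_CUBIC))
E
```

```text
near face [[-195.0, 30.4, 32.1], [-185.0, 31.8, 32.8], [-175.0, 30.1, 32.5], [-165.0, 30.7, 33.0], [-155.0, 30.3, 32.5], [-145.0, 30.5, 32.7], [-135.0, 30.4, 33.2], [-125.0, 31.0, 31.9], [-115.0, 30.6, 31.7], [-105.0, 30.4, 32.5], [-95.0, 29.7, 31.3], [-85.0, 29.7, 32.7]]
top [[-195.0, 20.7, 31.9], [-185.0, 19.3, 31.5], [-175.0, 21.9, 30.6], [-165.0, 27.7, 31.5], [-155.0, 27.3, 32.6], [-145.0, 23.6, 32.2], [-135.0, 24.7, 30.6], [-125.0, 24.7, 31.2], [-115.0, 27.6, 33.3], [-105.0, 26.5, 31.0], [-95.0, 20.1, 30.6], [-85.0, 12.3, 29.8]]
barrel near [[-195.0, 13.9, 22.1], [-185.0, -10.5, 20.1], [-175.0, 20.1, 25.2], [-165.0, 19.7, 26.4], [-155.0, 19.7, 25.6], [-145.0, 21.7, 30.7], [-135.0, 30.8, 33.8], [-125.0, 19.3, 22.8], [-115.0, 19.7, 26.9], [-105.0, 20.3, 27.9], [-95.0, 21.9, 25.7], [-85.0, 4.0, 22.1]]
-0.02 -0.0668
-0.01 -0.0446
0 -0.0671
0.01 -0.0672
0.02 -0.0673
0.03 -0.0674
```

View pics/s3.png

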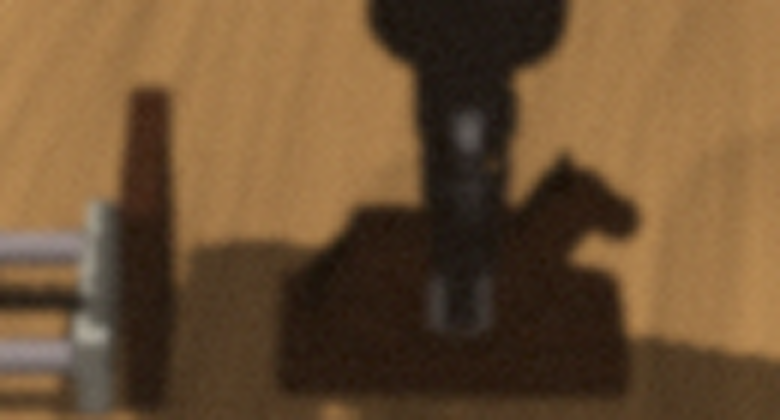

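The foal's near side lies at y ≈ 30.5 mm along its whole length, so it is centred within 1 mm and square. Its tail (crop x≈283) is about 44 mm from the board face (x≈168), and it floats about 2 mm. I'll lower it and approach.

Call:
arm_command(
  rows=[
    [20, [0, 0, -0.003], [0, 0, 0]],
    [20, [0, 0, -0.006], [0, 0, 0]],
    [20, [0, 0, -0.007], [0, 0, 0]],
    [20, [0, 0, -0.007], [0, 0, 0]],
    [20, [0, 0, -0.007], [0, 0, 0]],
  ],
)

```text
time: 13.03
tool_pos: [0.4891, 0.0163, 0.0298]
tool_rot: [0.0, -0.075, 0.997, -0.0]
contact_force: [-3.6, 1.2, 5.4]
gripper_width: 0.436
grasp_force: 62.6
```

Call:
arm_command(
  rows=[
    [20, [0.01, 0.001, 0], [0, 0, 0]],
    [20, [0.025, 0.004, 0], [0, 0, 0]],
    [20, [0.04, 0.006, 0], [0, 0, 0]],
    [20, [0.055, 0.008, 0], [0, 0, 0]],
    [20, [0.07, 0.01, 0], [0, 0, 0]],
    [20, [0.085, 0.013, 0], [0, 0, 0]],
    [20, [0.1, 0.015, 0], [0, 0, 0]],
    [20, [0.112, 0.017, 0], [0, 0, 0]],
    [20, [0.12, 0.018, 0], [0, 0, 0]],
    [20, [0.125, 0.019, 0], [0, 0, 0]],
    [20, [0.125, 0.019, 0], [0, 0, 0]],
  ],
)

```text
time: 13.95
tool_pos: [0.5272, 0.0218, 0.0298]
tool_rot: [0.001, -0.075, 0.997, -0.0]
contact_force: [-2.1, 0.7, 4.1]
gripper_width: 0.437
grasp_force: 62.9
```

```bash
cat >> h.py <<'E'
def st(yt=0.):
    s,p,a=tcp(); q=p[:2]-O; F=np.array(s['contact_force'])
    print('t',round(float(s['time']),2),'tcp in stop mm',(q@EX*1000).round(1),(q@EY*1000).round(1),'z',p[2].round(4),'yaw err',round(a-98.5,2),'F stop',(F[:2]@EX).round(1),(F[:2]@EY).round(1),F[2].round(1),'g',s['grasp_force'])
def edges():
    f=grab('side'); c=cloud(f); h=cv2.cvtColor(f['color'],cv2.COLOR_RGB2HSV); q=c[...,:2]-O; X=q@EX;Y=q@EY;Z=c[...,2]
    d=(h[...,2]<110)&(h[...,1]>80)&(abs(Y)<.06)
    b=d&(Z>.07)&(Z<.102)&(abs(X)<.06)
    if b.sum()>5: r=cv2.minAreaRect(np.c_[X[b],Y[b]].astype(np.float32)*1000); print('board',np.round(r[0],1),np.round(r[1],1),round(r[2],1))
    al=(h[...,1]<60)&(h[...,2]>110)&(Z>.01)&(Z<.045)&(abs(X)<.05)&(abs(Y-.04)<.012)
    print('platen X pct',np.percentile(X[al]*1000,[5,50,95]).round(1),al.sum())
    k=d&(Z>.004)&(Z<.015)&(abs(Y-.03)<.01)&(X<-.0)&(X>-.2); print('foal near face',[(x,round(float(np.median(Y[k&(abs(X-x)<.01)]))*1000,1)) for x in(-.15,-.13,-.11,-.09) if (k&(abs(X-x)<.01)).sum()>3])
    return f
E
python3 - <<'E'
from h import *
st(); edges()
E
```

```text
t 13.95 tcp in stop mm -98.3 0.3 z 0.0298 yaw err 0.05 F stop -2.0 1.0 4.1 g 62.85887360572815
board [-13.8  -2.3] [83.7 16. ] 89.7
platen X pct [30.8 39.9 49.2] 40
foal near face [(-0.15, 31.3), (-0.13, 30.4), (-0.11, 30.1), (-0.09, 30.2)]
```

Call:
arm_command(
  rows=[
    [20, [0.005, 0.001, 0], [0, 0, 0]],
    [20, [0.01, 0.0015, 0], [0, 0, 0]],
    [20, [0.015, 0.002, 0], [0, 0, 0]],
    [20, [0.02, 0.003, 0], [0, 0, 0]],
    [20, [0.025, 0.004, 0], [0, 0, 0]],
    [20, [0.03, 0.0045, 0], [0, 0, 0]],
    [20, [0.035, 0.005, 0], [0, 0, 0]],
    [20, [0.04, 0.006, 0], [0, 0, 0]],
    [20, [0.045, 0.007, 0], [0, 0, 0]],
    [20, [0.05, 0.0075, 0], [0, 0, 0]],
    [20, [0.055, 0.008, 0], [0, 0, 0]],
    [20, [0.06, 0.009, 0], [0, 0, 0]],
  ],
)

```text
time: 15.0
tool_pos: [0.5432, 0.0242, 0.0298]
tool_rot: [-0.002, -0.075, 0.997, -0.001]
contact_force: [-11.7, -1.2, 13.0]
gripper_width: 0.437
grasp_force: 63.7
```

```bash
python3 - <<'E'
from h import *
st(); f=edges(); cv2.imwrite('pics/s4.png',cv2.resize(f['color'][215:295,220:370,::-1],None,fx=5,fy=5,interpolation=cv2.INTER_CUBIC))
E
```

```text
t 15.0 tcp in stop mm -82.2 0.3 z 0.0298 yaw err 0.09 F stop -11.8 0.6 13.0 g 63.68605971336365
board [-2.9 -2.6] [85.9 16.3] 89.9
platen X pct [47.  48.9 49.6] 7
foal near face [(-0.15, 31.2), (-0.13, 30.1), (-0.11, 31.0), (-0.09, 30.4)]
```

View pics/s4.png

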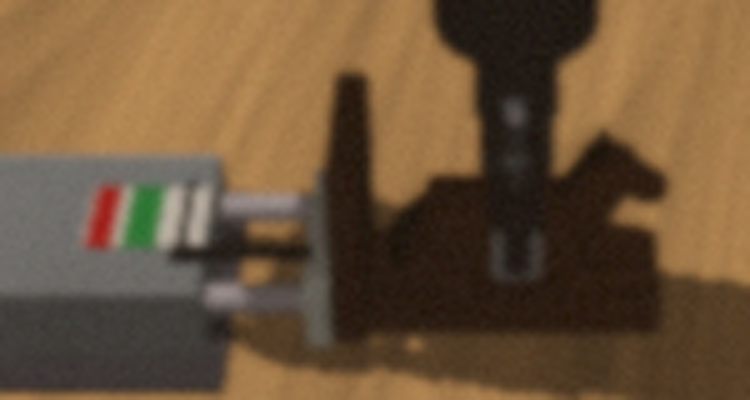

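The crop shows board and platen in contact, with the foal's tail against the board and the pointer bar at (190,225) in the first white, moving towards the green (140,217). I'll press on, easing the downward force slightly.

Call:
arm_command(
  rows=[
    [20, [0.004, 0.0005, 0.002], [0, 0, 0]],
    [20, [0.008, 0.001, 0.002], [0, 0, 0]],
    [20, [0.012, 0.002, 0.002], [0, 0, 0]],
    [20, [0.016, 0.002, 0.002], [0, 0, 0]],
    [20, [0.02, 0.003, 0.002], [0, 0, 0]],
    [20, [0.024, 0.0035, 0.002], [0, 0, 0]],
    [20, [0.028, 0.004, 0.002], [0, 0, 0]],
    [20, [0.032, 0.005, 0.002], [0, 0, 0]],
    [20, [0.036, 0.0055, 0.002], [0, 0, 0]],
    [20, [0.04, 0.006, 0.002], [0, 0, 0]],
    [20, [0.044, 0.0065, 0.002], [0, 0, 0]],
    [20, [0.044, 0.0065, 0.002], [0, 0, 0]],
  ],
)

```text
time: 16.05
tool_pos: [0.5551, 0.0259, 0.03]
tool_rot: [-0.003, -0.075, 0.997, -0.001]
contact_force: [-14.9, -3.5, 15.0]
gripper_width: 0.438
grasp_force: 63.8
```

```bash
cat >> h.py <<'E'
def pointer():
    # scale along stop x on the housing top, both views: rays onto z=.045 (scale) and .05 (bar)
    for n in('top','side'):
        f=grab(n); h=cv2.cvtColor(f['color'],cv2.COLOR_RGB2HSV)
        v,u=np.mgrid[0:480,0:640]; uv=np.c_[u.ravel(),v.ravel()]
        for nm,z,m in(('green',.045,(h[...,0]>45)&(h[...,0]<85)&(h[...,1]>80)),('red',.045,((h[...,0]<8)|(h[...,0]>172))&(h[...,1]>140)),('bar',.05,(h[...,2]<75)&(h[...,1]<100))):
            P=(onplane(f,uv,z)[:,:2]-O); X=P@EX*1000;Y=P@EY*1000; k=m.ravel()&(X>66)&(X<135)&(abs(Y)<20)
            print(n,nm,k.sum(),np.percentile(X[k],[2,50,98]).round(1) if k.sum()>3 else None)
E
python3 - <<'E'
from h import *
st(); edges(); pointer()
E
```

```text
t 16.05 tcp in stop mm -70.1 0.3 z 0.03 yaw err 0.11 F stop -15.3 -1.2 15.0 g 63.794331550598145
board [-21.4   5.8] [105.2  76.8] 89.9Traceback (most recent call last):
  File "<stdin>", line 2, in <module>
  File "h.py", line 50, in edges
    print('platen X pct',np.percentile(X[al]*1000,[5,50,95]).round(1),al.sum())
                         ~~~~~~~~~~~~~^^^^^^^^^^^^^^^^^^^^^^
    return _quantile_unchecked(
        a, q, axis, out, overwrite_input, method, keepdims, weights)
    return _ureduce(a,
                    func=_quantile_ureduce_func,
    ...<5 lines>...
                    overwrite_input=overwrite_input,
                    method=method)
    r = func(a, **kwargs)
    result = _quantile(arr,
                       quantiles=q,
    ...<2 lines>...
                       out=out,
                       weights=wgt)
    slices_having_nans = np.isnan(arr[-1, ...])
                                  ~~~^^^^^^^^^
IndexError: index -1 is out of bounds for axis 0 with size 0
```

Call:
arm_command(
  rows=[
    [20, [0.004, 0.0005, 0.001], [0, 0, 0]],
    [20, [0.008, 0.001, 0.001], [0, 0, 0]],
    [20, [0.012, 0.002, 0.001], [0, 0, 0]],
    [20, [0.015, 0.002, 0.001], [0, 0, 0]],
    [20, [0.015, 0.002, 0.001], [0, 0, 0]],
    [20, [0.015, 0.002, 0.001], [0, 0, 0]],
  ],
)

```text
time: 16.6
tool_pos: [0.5591, 0.0265, 0.0301]
tool_rot: [-0.004, -0.075, 0.997, -0.001]
contact_force: [-16.2, -4.3, 14.9]
gripper_width: 0.436
grasp_force: 63.9
```

```bash
python3 - <<'E'
from h import *
st(); pointer(); f=grab('side'); cv2.imwrite('pics/s5.png',cv2.resize(f['color'][220:295,220:370,::-1],None,fx=5,fy=5,interpolation=cv2.INTER_CUBIC))
E
```

```text
t 16.6 tcp in stop mm -66.1 0.3 z 0.0301 yaw err 0.11 F stop -16.6 -1.9 14.9 g 63.852317333221436
top green 42 [ 92.3  96.4 101. ]
top red 31 [112. 115. 118.]
top bar 0 None
side green 49 [ 92.   97.8 103.9]
side red 35 [112.2 116.3 121. ]
side bar 0 None
```

View pics/s5.png

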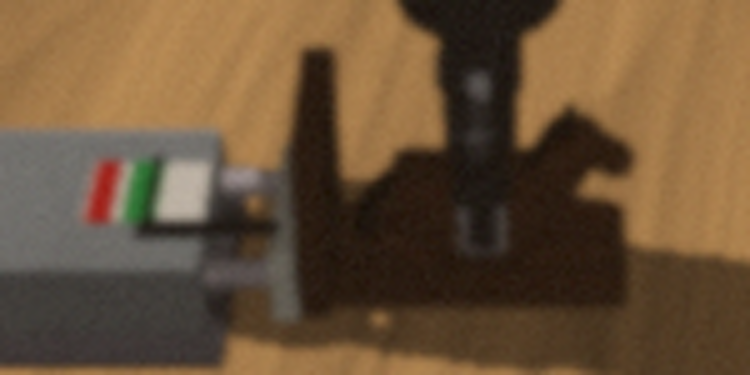

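The pointer bar (153,190) has just entered the green (125–157). I'll go about 5 mm further, to mid-green.

Call:
arm_command(
  rows=[
    [20, [0.004, 0.0005, 0.0005], [0, 0, 0]],
    [20, [0.008, 0.001, 0.001], [0, 0, 0]],
    [20, [0.012, 0.002, 0.001], [0, 0, 0]],
    [20, [0.016, 0.0025, 0.001], [0, 0, 0]],
    [20, [0.016, 0.0025, 0.001], [0, 0, 0]],
    [20, [0.016, 0.0025, 0.001], [0, 0, 0]],
    [20, [0.016, 0.0025, 0.001], [0, 0, 0]],
    [20, [0.016, 0.0025, 0.001], [0, 0, 0]],
    [20, [0.016, 0.0025, 0.001], [0, 0, 0]],
    [20, [0.016, 0.0025, 0.001], [0, 0, 0]],
  ],
)

```text
time: 17.58
tool_pos: [0.5634, 0.0271, 0.0302]
tool_rot: [-0.005, -0.075, 0.997, -0.001]
contact_force: [-16.0, -4.0, 14.7]
gripper_width: 0.434
grasp_force: 63.9
```

```bash
python3 - <<'E'
from h import *
st(); f=grab('side'); c=cloud(f); h=cv2.cvtColor(f['color'],cv2.COLOR_RGB2HSV)
q=c[...,:2]-O; X=q@EX;Y=q@EY;Z=c[...,2]; d=(h[...,2]<110)&(h[...,1]>80)
for lo,hi in((.005,.03),(.045,.07),(.07,.088),(.088,.1)):
    k=d&(Z>lo)&(Z<hi)&(X>-.012)&(X<.045)&(abs(Y-.04)<.006)
    print('board near edge z',lo,k.sum(),np.percentile(X[k]*1000,[10,50,90]).round(1) if k.sum()>2 else '')
k=d&(Z>.075)&(Z<.102)&(X>-.02)&(X<.04)&(abs(Y)<.05); print('board',cv2.minAreaRect(np.c_[X[k],Y[k]].astype(np.float32)*1000))
k=d&(Z>.004)&(Z<.015)&(abs(Y-.03)<.01)
print('foal',[(x,round(float(np.median(Y[k&(abs(X-x)<.01)]))*1000,1)) for x in(-.12,-.1,-.08,-.06,-.04,-.02)])
cv2.imwrite('pics/s6.png',cv2.resize(f['color'][220:295,220:370,::-1],None,fx=5,fy=5,interpolation=cv2.INTER_CUBIC))
E
```

```text
t 17.58 tcp in stop mm -61.8 0.3 z 0.0302 yaw err 0.12 F stop -16.4 -1.6 14.7 g 63.90060782432556
board near edge z 0.005 51 [10.8 17.5 24.2]
board near edge z 0.045 50 [10.7 17.1 22.4]
board near edge z 0.07 43 [11.3 16.5 23.2]
board near edge z 0.088 28 [12.1 17.7 24.4]
board ((17.284671783447266, -2.459625244140625), (15.918549537658691, 84.54865264892578), 0.29064658284187317)
foal [(-0.12, 31.0), (-0.1, 30.8), (-0.08, 30.4), (-0.06, 30.5), (-0.04, 29.8), (-0.02, 29.7)]
```

View pics/s6.png

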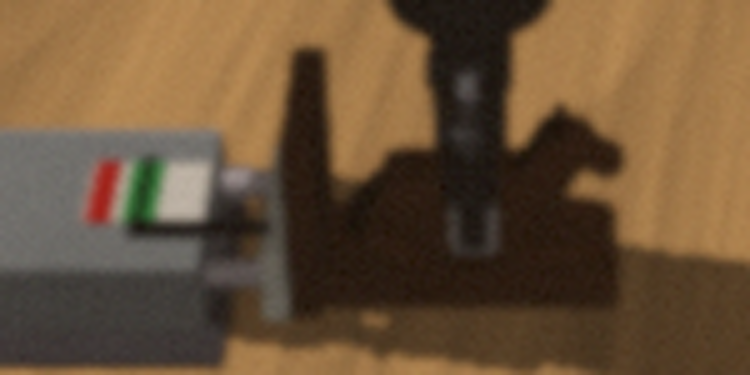

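The pointer stands in mid-green at (146,190). The board is upright and square, with the platen pushed in about 25 mm. The foal is flat, square and centred.

```bash
python3 -c "
from h import *
st(); print(manip.job_done())"
```

```text
t 17.63 tcp in stop mm -61.8 0.3 z 0.0302 yaw err 0.12 F stop -18.5 -1.9 15.9 g 63.90190601348877
the job is handed in; nothing more can be done
None
```

I handed the job in at 17.6 s, with the foal still gripped flat on the table, its tail end pressing the upright dark board square and centred against the stop, and the pointer in mid-green (platen pushed in about 25 mm); no verdict came back.

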